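# Set the portion stop to the green notch

## Robot

A 6-joint arm with a two-finger parallel gripper is mounted at the origin on a cart in front of the work surface, level with it; the furniture and walls round the work are solid. World frame = base frame: x ahead of the robot, y to its left, z up, the work surface at z = 0. Lengths are in m, angles in rad, forces in N, time in s.
With the tool pointing down it reaches from about 0.375 to 0.9 m from the base axis. Payload 3.1 kg.
Tool frame: the origin (TCP) lies at the centre of the arm's flange, where the gripper is bolted on; the fingertips stand robot.tip_extent ahead of it and the grasp point (between the pads) lies 164 mm ahead of it (robot.tip_extent is the distance from the TCP to the fingertips, in m); z points along the fingers, y is the line along which they close (so a half turn about z gives the same grasp; the last joint's range is limited). The gripper opens to 87 mm and grips with 3 to 60 N. Pads are 19 mm wide; open, the fingers measure 117 mm over their backs; the gripper's body (75 mm by 190 mm) begins 51 mm behind the grasp point.
Start: joints at [-1.31, 0.527, 1.433, -0, 1.181, -0.178], TCP at [0.266, -0.565, 0.405] pointing down, gripper open.
Joint ranges: [-3.08, 3.08], [-0.75, 2.2], [0.22, 2.44], [-1.43, 4.57], [0, 2.65], [-2.85, 2.85]. Speed limits (rad/s): [2.79, 2.79, 3.14, 3.14, 3.14, 3.14].

## Interface

Orientations are given as a unit quaternion [x, y, z, w].
In Python, from rig import get_obs, camera, hand_in, cut_out, robot gives the robot as it stands.
- The arm moves only by the tool step_arm, never from a script. Its argument "rows" is a list of rows, each a list of 6 numbers: the shift along the world's x, y, z in m, then the turn, a rotation vector about the world's x, y, z in degrees. A call has 1 to 12 rows; each row shifts and turns the commanded pose from where the row before left it; what a row does not reach is not made up. A row lasts 1/8 s, in which the tool goes at most 62.5 mm and 10.7 degrees, less where a joint would pass 70% of its speed; a pose out of reach is approached as far as the arm can. A call is refused whole if a number of a shift passes 0.0625 or a number of a turn 10.7, either way. A call with a gripper value outside its range is refused whole. "jaw" is the finger opening in m, from 0 to 0.087, set as the call begins (left out, the last holds). The fingers move at their own pace and stop on an object; "squeeze" is the grip in N (left out, the last holds). Time passes only in rows, so rows that do not move let the fingers close. It gives the time, the measured TCP pose, the force, the opening and the grip force at its end, in the units of the state.
- get_obs(): the state, without advancing time (a new reading comes with each control period).
- camera(name): name is "scene" or "top"; returns a dict with "pixels" (384x512x3 uint8, blue, green, red), "depth" (384x512 float32, m along the optical axis (not along the pixel's ray), 0 where there is no reading), "fov_y" (degrees; the focal length in pixels is half the picture's height over the tangent of half this angle, whatever the lens; pixels are square), "cx", "cy" (the principal point, pixels), "extrinsics" (4x4, takes a point from camera to world coordinates). Camera axes: x right, y up, looking along -z (the intrinsics and any distortion apply to the point x, -y, -z); pixel columns grow to the right and rows downward; lengths in m; the calibration is good to about 2 mm. A picture is of the moment at which its call begins.
- hand_in(): hands the job in; it is judged then, once.
Trained networks look in the newest picture that a camera, given by its name, has taken for a name from the list of things; names that differ only in an ending like _2 or _b are one class to them, and where a whole thing is asked for, a point or a joint stands for the part that bears it (a point fixed in the world has none). Each returns a list of dicts, best first, with "confidence" (0 to 1); they miss things now and then, are a little off and sometimes report something else, mostly with a low value. They report only what shows in the picture. A call takes as long as a camera call. They do not tell look-alikes from the thing itself.
- cut_out(label, camera): "region" (384x512 bool, what is visible of it) and "extent" ([centre column, centre row, width, height] in pixels, round what is visible of it).
The state is a dict: "time": time; "q": joint angles; "joint_velocities": joint speeds; "joint_torque": joint torques, N m; "position": TCP position; "tool_rot": TCP orientation; "ft_force": force on the tool from outside, world axes, zero at the start; "moment": the same for the moment, N m; "grip_width": finger opening in m; "grip_force": force on a finger pad.
Only numpy, scipy, OpenCV 4.12 (cv2) and the standard library are available. Lean on these libraries where they do the work, as an engineer would, in place of code of your own. Each camera call takes 0.05 s, during which the arm holds its last target. There are 200 camera calls.

## Task

The butter portioning guide on the worktop has a grey stop that slides on a rail, with two click notches, each marked by a small coloured clip on the guide's front edge. Gently push the stop with your fingertips, without pinching it, until it clicks into the notch at the green clip, and leave it seated there (passing through the white clip's notch on the way is fine). Then move your hand clear; the butter and the other things on the worktop stay where they are.

Things in the scene. Friction and masses are not known exactly. Their poses are not given: they have to be found in the camera images.
- guide: Pale wooden portioning guide, fixed, 140 (x) x 360 (y) x 42 mm high; origin at the centre of its underside; y runs along the rail, away from the stop's starting end, x points to the back fence (6 mm thick, 42 mm high, at x 64 to 70 mm). Board top at z 16 mm. Aluminium rail 18 mm wide along y at x -35 mm, its top at z 24 mm. A cut line crosses the board at y 36 mm.
- stop (a joint): How far the grey stop has slid along guide +y in m: 0 at its starting end (its centre line is then at guide y -130 mm), 0.175 at the other. Start: 0 to 0.03. Notches are at 0.07 and 0.12, green clip at one, white at the other in either order. Friction about 1.5 N. At a notch the drag dips to nothing, the stop jumps up to 6 mm ahead and centres itself; leaving a notch takes 5 to 8 N.
- plunger (a joint): The stop's sprung detent ball, in m, hidden under the foot: 0 to 0.0006 while it rides on the rail, about 0.0035 when it has dropped into a notch.
- pointer (a point): Tip of the small red pointer at the front of the stop's foot, on the stop's centre line, level with the clips. It lies over the clip of the notch in which the stop is seated.
- push_point (a point): Middle of the black ribbed patch (50 mm wide, 24 mm high) on the plate's face that looks to guide -y: the place to push on, towards guide +y. It lies at guide x 12 mm, z 56 mm, 6 mm to the -y side of the stop's centre line. The foot sticks out 14 mm under it, its top 20 mm lower.
- stop_right: Half of the stop on the guide -y side, with the pushed face. Origin on the stop's centre line at guide z 0. The whole stop is a grey upright plate 112 mm wide (guide x -56 to 56 mm), 11 mm thick along y, its top at z 79 mm, on a flat foot that reaches 20 mm along y to each side of the centre line, from z 26 to 36 mm.
- stop_left: Half of the stop on the guide +y side (facing the butter), with the other face. Same origin.
- green_clip: Green index clip, fixed on the guide's front edge at the wanted notch, 16 x 12 mm and 6 mm above the board; origin at the middle of its underside on the board, guide x -63 mm; its y is exactly that of the notch.
- white_clip: White index clip of the same size at the other notch, not wanted.
- butter: Foil-wrapped block of butter, 73 x 102 x 37 mm, lying loose on the board at the far end of the guide, its long side along y; origin at the centre of its underside. The stop can run into it if pushed well past both notches.
- lemon: Yellow lemon, 79 x 57 x 58 mm, loose beside the guide's +y end; origin at the middle of its underside.
- mandarin: Orange mandarin, 48 x 49 x 44 mm, loose beside the guide's -y end; origin at the middle of its underside.
- mug: White mug with tea, 84 x 122 x 93 mm with handle, loose; origin under its middle.
- tin: Low turquoise food tin, 75 mm across, 58 mm high, loose; origin under its middle.
- shaker: Glass salt shaker, 44 mm across, 90 mm high, loose; origin under its middle.
- spice_jar: Spice jar with a green cap, 46 mm across, 106 mm high, loose; origin under its middle.
Mind the look-alikes: they are no part of the job. There is more than one size of the butter; the job needs the smaller.

How it is judged:
On the way:
1. the stop is clicked into the notch at the green clip (horizontal distance between pointer and green_clip below 0.004 m and value of joint plunger above 0.0022 m), for 0.2 s.
At the end, for the whole second after the job is handed in: The stop rests in the notch at the green clip: pointer within 4 mm of the clip, detent ball down more than 2.2 mm, stop at rest; the butter within 10 mm and the other loose things within 20 mm of where they began (all of step 1 and velocity of joint stop between -0.01 and 0.01 m/s and distance of butter from where it was at the start of the episode below 0.01 m and linear speed of butter below 0.01 m/s and distance of each of lemon, mandarin, mug, tin, shaker, spice_jar from where it was at the start of the episode below 0.02 m); the robot touches nothing.
It fails at once if the stop is pinched: both its faces are pressed at once (contact force between the fingers and stop_right above 2 N and contact force between the fingers and stop_left above 2 N).
It fails at once if the stop is pushed harder than 25 N (contact force between any of the arm, the fingers and stop_right above 25 N or contact force between any of the arm, the fingers and stop_left above 25 N).
It fails at once if the butter is moved more than 10 mm (distance of butter from where it was at the start of the episode above 0.01 m).
It fails at once if another loose thing is moved or lifted more than 20 mm (distance of any of lemon, mandarin, mug, tin, shaker, spice_jar from where it was at the start of the episode above 0.02 m).
It also fails if it takes over 43 s, if anything falls off the work surface, if the arm or the gripper's body presses on something with over 40 N, if the wrist force passes 120 N, or if a joint passes its speed limit or range.

## Working session

There is one attempt and no reset: what is moved stays moved. The work goes in short steps, Python scripts to look and compute and a tool call to move; the robot and the scene stay as the last step left them, time stands still between calls to the robot, and variables do not carry over. Pictures are saved under pics/ and viewed, at most 10 in all, crops included, and the job is handed in when it is done.

Besides the shell and the picture viewer there is one more tool, called after "Request:" as name(argument=value, ...) on one line, values as JSON. step_arm: Moves the arm, as the interface text tells. Its arguments: {"type":"object","properties":{"rows":{"type":"array"},"jaw":{"type":"number"},"squeeze":{"type":"number"}},"required":["rows"]}

```bash
mkdir -p pics
cat > h.py <<'E'
import numpy as np, cv2
from rig import get_obs, camera, hand_in, cut_out, robot
def unproj(c,u,v,d):
    f=c["pixels"].shape[0]/2/np.tan(np.radians(c["fov_y"])/2)
    p=np.stack([(u-c["cx"])/f*d,-(v-c["cy"])/f*d,-d,np.ones_like(d)],-1)
    return (p@np.array(c["extrinsics"]).T)[...,:3]
def cloud(c):
    v,u=np.mgrid[:384,:512].astype(float)
    return unproj(c,u,v,c["depth"].astype(float))
def proj(c,P):
    f=c["pixels"].shape[0]/2/np.tan(np.radians(c["fov_y"])/2)
    p=np.linalg.inv(c["extrinsics"])@np.append(P,1)
    return c["cx"]+f*p[0]/-p[2], c["cy"]-f*p[1]/-p[2]
E
python3 - <<'E'
from h import *
print(robot.tip_extent, get_obs())
ims=[]
for n in("scene","top"):
    c=camera(n); print(n,{k:c[k] for k in c if k not in("pixels","depth")})
    ims.append(c["pixels"]); W=cloud(c)
    np.savez(f"{n}.npz",**c)
    for l in("guide","stop","pointer","push_point","stop_right","stop_left","green_clip","white_clip","butter","lemon","mandarin","mug","tin","shaker","spice_jar"):
        for r in cut_out(l,n)[:3]:
            m=r["region"]&(c["depth"]>0)
            if m.sum(): print(l,round(r["confidence"],2),np.round(r["extent"]),np.round(np.median(W[m],0),3),np.round(W[m].max(0),3))
    cv2.imwrite(f"pics/{n}0.png",cv2.resize(c["pixels"],None,fx=1.5,fy=1.5))
E
```

```text
0.1822 {'time': 0.0, 'q': array([-1.30950996e+00,  5.28467940e-01,  1.43386904e+00,  1.35912479e-05,
        1.18138737e+00, -1.78507264e-01]), 'joint_velocities': array([-5.36249429e-04, -1.98723674e-04,  7.32424505e-04,  5.24719392e-04,
       -6.84344426e-04, -6.03562457e-05]), 'joint_torque': array([-3.10365449e-04, -4.40039563e+01, -1.76591080e+01,  6.35489845e-02,
        5.82904718e-02, -1.60587906e-04]), 'position': array([ 0.26603271, -0.5651891 ,  0.4037807 ]), 'tool_rot': array([ 9.75919972e-01,  2.18126274e-01, -3.78236271e-05, -1.06519467e-03]), 'ft_force': array([-0.94978024,  0.05711789,  1.00368909]), 'moment': array([-0.01917649,  0.00567715,  0.02033913]), 'grip_force': 0.0, 'grip_width': 0.08708270566592709}
scene {'fov_y': 57.27826063230206, 'cx': 262.68305369798344, 'cy': 199.18815704154628, 'extrinsics': array([[-0.87937976,  0.29081607, -0.37698443,  0.08045292],
       [-0.47610978, -0.54256131,  0.69205976,  0.8944026 ],
       [-0.00327506,  0.78806931,  0.61557781,  0.84187022],
       [ 0.        ,  0.        ,  0.        ,  1.        ]])}
guide 0.96 [281.
[... 2825 characters left out ...]
43 0.061]
butter 0.61 [260. 194.  24.  18.] [0.502 0.054 0.052] [0.544 0.104 0.062]
lemon 0.73 [222. 206.  15.  16.] [0.459 0.206 0.047] [0.495 0.238 0.063]
mandarin 0.49 [348. 185.   6.  11.] [ 0.545 -0.316  0.039] [ 0.567 -0.297  0.048]
mandarin 0.4 [313. 185.  16.  27.] [ 0.535 -0.165  0.039] [ 0.599 -0.14   0.085]
mug 0.89 [382. 196.  31.  23.] [ 0.498 -0.454  0.049] [ 0.553 -0.407  0.097]
tin 0.82 [142. 208.  22.  16.] [0.441 0.537 0.054] [0.478 0.581 0.065]
tin 0.51 [383. 196.  31.  23.] [ 0.5   -0.455  0.048] [ 0.553 -0.407  0.097]
shaker 0.7 [223. 204.  14.  15.] [0.461 0.205 0.049] [0.499 0.232 0.063]
spice_jar 0.67 [368. 164.  17.  18.] [ 0.618 -0.395  0.094] [ 0.67  -0.379  0.114]
```

Run:
```python
from h import *
s=np.load("scene.npz")["pixels"]; t=np.load("top.npz")["pixels"]
a=cv2.resize(s[130:260,225:345],None,fx=3.3,fy=4.4,interpolation=cv2.INTER_CUBIC)
b=cv2.resize(t[155:235,230:330],None,fx=4,fy=4,interpolation=cv2.INTER_CUBIC)
b=np.vstack([b,cv2.resize(t[100:300],(400,156))])
h=max(len(a),len(b)); z=lambda x:np.vstack([x,np.zeros((h-len(x),x.shape[1],3),np.uint8)])
cv2.imwrite("pics/crop1.png",np.hstack([z(a),z(b)]))
```

```text
(no output)
```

View pics/crop1.png

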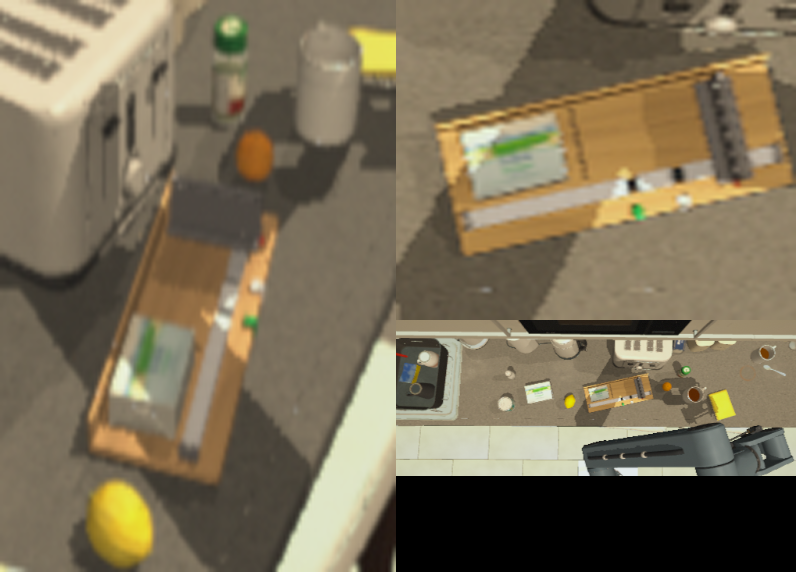

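View pics/scene0.png

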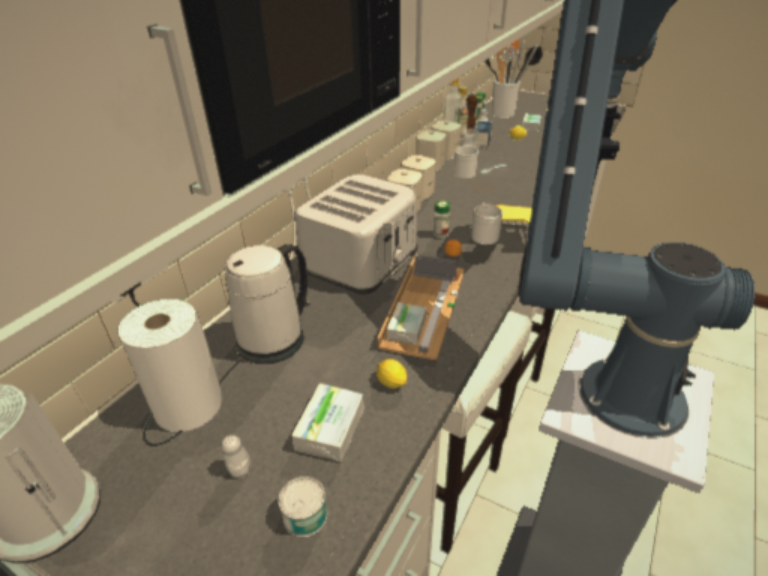

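```bash
cat > fit.py <<'E'
from h import *
from scipy.optimize import least_squares
def ray(c,u,v,z):
    a=unproj(c,u,v,np.array(0.5));b=unproj(c,u,v,np.array(1.5))
    return a+(b-a)*(z-a[2])/(b[2]-a[2])
G=lambda x,p:np.array([x[0]+np.cos(x[2])*p[0]-np.sin(x[2])*p[1],x[1]+np.sin(x[2])*p[0]+np.cos(x[2])*p[1],p[2]])
E
python3 - <<'E'
from fit import *
for n,pts in(("top",[((246.75,218.5),(-.07,.18,0)),((329.25,201.5),(-.07,-.18,0)),((323,169.2),(.07,-.18,.042)),((240.2,185.8),(.07,.18,.042))]),
 ("scene",[((225+218/3.3,130+483/4.4),(-.07,.18,0)),((225+91/3.3,130+455/4.4),(.07,.18,0)),((225+276/3.3,130+217/4.4),(-.07,-.18,.016))])):
    c=dict(np.load(n+".npz"))
    r=least_squares(lambda x:np.ravel([np.subtract(proj(c,G(x,p)),uv) for uv,p in pts]),[.52,-.05,.2])
    x=r.x;print(n,np.round(x,4),np.degrees(x[2]),np.round(r.fun,2))
    px=c["pixels"].astype(int);B,Gc,R=px[...,0],px[...,1],px[...,2]
    R0=cv2.cvtColor(c["pixels"],cv2.COLOR_BGR2HSV).astype(int)
    for name,z,m in(("green",.022,(Gc>R+40)&(Gc>B+30)),("red",.024,(R>Gc+70)&(R>B+50)&(abs(Gc-B)<35)),("white",.022,(px.min(2)>150))):
        k,l,st,ce=cv2.connectedComponentsWithStats(m.astype(np.uint8))
        for i in range(1,k):
            w=ray(c,ce[i][0],ce[i][1],z); d=w[:2]-x[:2]
            a=[np.cos(x[2])*d[0]+np.sin(x[2])*d[1],-np.sin(x[2])*d[0]+np.cos(x[2])*d[1]]
            if -.085<a[0]<-.03 and abs(a[1])<.18: print(name,st[i][4],np.round(ce[i],1),np.round(w,4),"guide",np.round(a,4))
    W=cloud(c); 
    for l in("stop","stop_right","push_point"):
      pass
    m=(W[...,2]>.06)&(W[...,2]<.1)&(abs(W[...,0]-.53)<.08)&(abs(W[...,1]+.16)<.06)
    q=W[m]; print(m.sum(),q.mean(0)); d=q[:,:2]-x[:2]
    a=np.c_[np.cos(x[2])*d[:,0]+np.sin(x[2])*d[:,1],-np.sin(x[2])*d[:,0]+np.cos(x[2])*d[:,1],q[:,2]];print(np.percentile(a,[2,50,98],axis=0).round(3))
E
```

```text
top [ 0.5072 -0.0566  0.2106] 12.064337086767413 [ 0.11  0.35 -0.3   0.38  0.48 -0.55 -0.29 -0.18]
green 9 [290.1 207.7] [ 0.4486 -0.078   0.022 ] guide [-0.0619 -0.0087]
white 34 [294. 200.] [ 0.4812 -0.0945  0.022 ] guide [-0.0334 -0.0316]
white 2 [305.5 199. ] [ 0.4858 -0.1434  0.022 ] guide [-0.0391 -0.0804]
white 145 [268.7 205.2] [0.4585 0.0125 0.022 ] guide [-0.0332  0.0777]
white 9 [301.6 204.7] [ 0.4616 -0.1265  0.022 ] guide [-0.0592 -0.0589]
88 [ 0.53461573 -0.16808586  0.07497101]
[[-0.049 -0.121  0.062]
 [ 0.004 -0.114  0.076]
 [ 0.056 -0.11   0.082]]
scene [ 0.5116 -0.0572  0.2347] 13.445433599886552 [ 0.53  0.82 -0.74 -0.14  0.23 -1.2 ]
green 8 [300.5 202.5] [ 0.4483 -0.0765  0.022 ] guide [-0.0661 -0.004 ]
red 1 [304. 184.] [ 0.4827 -0.1898  0.024 ] guide [-0.059  -0.1223]
white 9 [302.4 194.3] [ 0.462  -0.1265  0.022 ] guide [-0.0644 -0.0558]
white 11 [294.6 197.8] [ 0.4794 -0.0922  0.022 ] guide [-0.0395 -0.0266]
white 16 [292.1 202.6] [ 0.4759 -0.0612  0.022 ] guide [-0.0357  0.0044]
142 [ 0.53670216 -0.16313555  0.07103092]
[[-0.054 -0.118  0.061]
 [-0.    -0.109  0.072]
 [ 0.053 -0.103  0.079]]
```

Run:
```python
from h import *
x=[.508,-.057,.212]
for n in("scene","top"):
    W=cloud(dict(np.load(n+".npz"))); d=W-[x[0],x[1],0]
    a=np.stack([np.cos(x[2])*d[...,0]+np.sin(x[2])*d[...,1],-np.sin(x[2])*d[...,0]+np.cos(x[2])*d[...,1],W[...,2]],-1)
    m=(a[...,2]>.09)&(a[...,2]<.4)&(a[...,1]>-.3)&(a[...,1]<.12)&(a[...,0]>-.02)&(a[...,0]<.3)
    q=a[m];
    for lo in np.arange(-.3,.12,.06):
        s=q[(q[:,1]>=lo)&(q[:,1]<lo+.06)]
        if len(s): print(n,round(lo,2),len(s),np.percentile(s[:,0],[0,5,50]).round(3),s[:,2].max().round(3))
```

```text
scene -0.3 274 [0.092 0.1   0.204] 0.19
scene -0.24 466 [0.086 0.093 0.159] 0.191
scene -0.18 534 [0.09  0.106 0.156] 0.191
scene -0.12 526 [0.116 0.122 0.168] 0.19
scene -0.06 1156 [0.122 0.142 0.204] 0.19
top -0.3 328 [0.089 0.094 0.15 ] 0.195
top -0.24 517 [0.085 0.092 0.14 ] 0.197
top -0.18 528 [0.089 0.106 0.152] 0.194
top -0.12 509 [0.112 0.121 0.167] 0.194
top -0.06 432 [0.134 0.14  0.18 ] 0.196
top 0.0 1 [0.184 0.184 0.184] 0.4
top 0.06 7 [0.257 0.258 0.263] 0.198
```

Request:
step_arm(rows=[[0,0,0,0,0,-6.5],[0,0,0,0,0,-6.6],[0.04,0.05,0,0,0,0],[0.04,0.05,0,0,0,0]], jaw=0)

```text
time: 2.1
position: [0.3445, -0.4674, 0.4046]
tool_rot: [0.995, 0.104, 0.0, 0.0]
ft_force: [0.3, -0.9, 0.8]
grip_width: 0.0548
grip_force: 0.0
```

Request:
step_arm(rows=[[0.04,0.05,0,0,0,0],[0.04,0.05,0,0,0,0],[0.04,0.05,0,0,0,0],[0.04,0.05,0,0,0,0],[0.04,0.049,0,0,0,0],[0,0,-0.03,0,0,0],[0,0,-0.03,0,0,0],[0,0,-0.03,0,0,0],[0,0,-0.02,0,0,0],[0,0,0,0,0,0]])

```text
time: 3.35
position: [0.5395, -0.224, 0.2932]
tool_rot: [0.994, 0.105, -0.001, -0.001]
ft_force: [0.6, -0.1, 0.3]
grip_width: 0.0006
grip_force: 0.0
```

Run:
```python
from h import *
o=get_obs();print(o["position"],o["tool_rot"],o["grip_width"],o["ft_force"])
s=camera("scene")["pixels"]; t=camera("top")["pixels"]
a=cv2.resize(s[100:230,235:345],None,fx=3.6,fy=4.4,interpolation=cv2.INTER_CUBIC)
b=cv2.resize(t[135:225,250:350],None,fx=4,fy=4,interpolation=cv2.INTER_CUBIC)
b=np.vstack([b,np.zeros((len(a)-len(b),400,3),np.uint8)])
cv2.imwrite("pics/crop2.png",np.hstack([a,b]))
```

```text
[ 0.53946423 -0.22396573  0.29324075] [ 0.99442931  0.10538804 -0.00148465 -0.00122301] 0.0005745774720602938 [ 0.56469912 -0.11800845  0.29331482]
```

View pics/crop2.png

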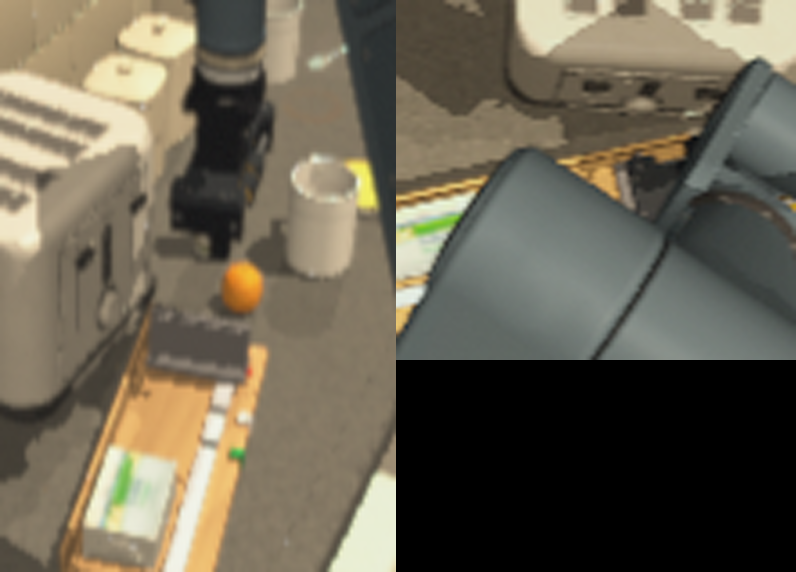

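Request:
step_arm(rows=[[0.006,0.001,-0.02,0,0,0],[0,0,-0.02,0,0,0],[0,0,-0.015,0,0,0],[0,0,-0.01,0,0,0],[-0.001,0.005,0,0,0,0],[-0.001,0.005,0,0,0,0],[-0.001,0.005,0,0,0,0],[0,0,0,0,0,0]])

```text
time: 4.45
position: [0.5429, -0.2077, 0.2302]
tool_rot: [0.994, 0.106, 0.0, 0.0]
ft_force: [0.1, -0.0, -0.4]
grip_width: 0.0003
grip_force: 0.0
```

```bash
cat > st.py <<'E'
from h import *
def st():
    o=get_obs();p=o["position"];d=p[:2]-[.508,-.057];c,s=np.cos(.212),np.sin(.212)
    f=o["ft_force"];print(o["time"],"g",np.round([c*d[0]+s*d[1],-s*d[0]+c*d[1],p[2]-.1822],4),"push",round(float(-s*f[0]+c*f[1]),2),f.round(1))
st()
E
python3 st.py
```

```text
4.45 g [ 0.0024 -0.1546  0.048 ] push -0.03 [ 0.1 -0.  -0.4]
```

Request:
step_arm(rows=[[-0.0008,0.004,0,0,0,0],[-0.0008,0.004,0,0,0,0],[-0.0006,0.003,0,0,0,0],[-0.0004,0.002,0,0,0,0],[-0.0004,0.002,0,0,0,0],[-0.0004,0.002,0,0,0,0],[-0.0004,0.002,0,0,0,0],[-0.0004,0.002,0,0,0,0],[-0.0004,0.002,0,0,0,0],[-0.0004,0.002,0,0,0,0]])

```text
time: 5.7
position: [0.538, -0.1836, 0.2298]
tool_rot: [0.994, 0.106, 0.0, 0.001]
ft_force: [0.1, -3.4, -0.5]
grip_width: 0.0001
grip_force: 1.1
```

Run:
```python
from st import *
c=camera("scene");np.savez("s2.npz",**c)
cv2.imwrite("pics/crop3.png",cv2.resize(c["pixels"][120:240,240:340],None,fx=5,fy=5,interpolation=cv2.INTER_CUBIC))
```

```text
5.7 g [ 0.0027 -0.1301  0.0476] push -3.38 [ 0.1 -3.4 -0.5]
```

View pics/crop3.png

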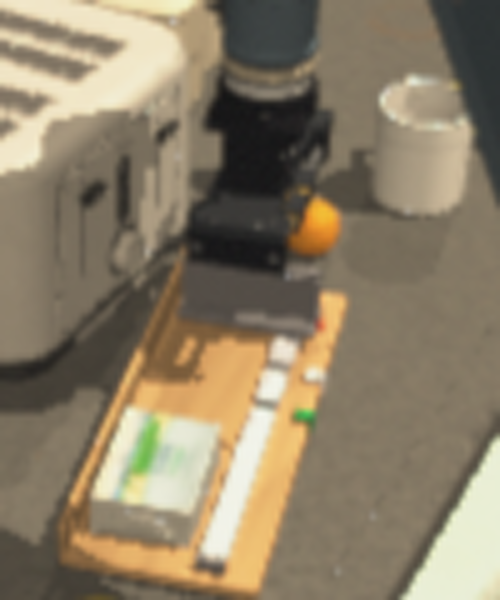

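Request:
step_arm(rows=[[-0.0006,0.003,0,0,0,0],[-0.0006,0.003,0,0,0,0],[-0.0006,0.003,0,0,0,0],[-0.0007,0.003,0,0,0,0],[-0.0006,0.003,0,0,0,0],[-0.0006,0.003,0,0,0,0],[-0.0006,0.003,0,0,0,0],[-0.0007,0.003,0,0,0,0],[-0.0006,0.003,0,0,0,0],[-0.0006,0.003,0,0,0,0],[-0.0006,0.003,0,0,0,0],[-0.0007,0.003,0,0,0,0]])

```text
time: 7.25
position: [0.5303, -0.147, 0.2297]
tool_rot: [0.994, 0.105, -0.0, -0.0]
ft_force: [-1.7, -2.7, 0.9]
grip_width: 0.0004
grip_force: 1.3
```

```bash
python3 st.py
```

```text
7.25 g [ 0.0029 -0.0927  0.0475] push -2.25 [-1.7 -2.7  0.9]
```

Request:
step_arm(rows=[[-0.0004,0.002,0,0,0,0],[-0.0004,0.002,0,0,0,0],[-0.0004,0.002,0,0,0,0]])

```text
time: 7.62
position: [0.5292, -0.1411, 0.2297]
tool_rot: [0.994, 0.105, -0.0, -0.0]
ft_force: [-1.8, -2.2, 0.6]
grip_width: 0.0006
grip_force: 1.2
```

Request:
step_arm(rows=[[-0.0004,0.002,0,0,0,0]])

```text
time: 7.75
position: [0.5288, -0.1391, 0.2298]
tool_rot: [0.994, 0.105, -0.0, -0.0]
ft_force: [-1.7, -2.4, 0.5]
grip_width: 0.0005
grip_force: 1.2
```

Request:
step_arm(rows=[[-0.0004,0.002,0,0,0,0]])

```text
time: 7.88
position: [0.5284, -0.1371, 0.2298]
tool_rot: [0.994, 0.105, 0.0, -0.0]
ft_force: [-1.4, -1.7, 0.0]
grip_width: 0.0008
grip_force: 0.8
```

Request:
step_arm(rows=[[-0.0004,0.002,0,0,0,0]])

```text
time: 8.0
position: [0.5281, -0.1349, 0.2297]
tool_rot: [0.994, 0.105, 0.0, -0.0]
ft_force: [-0.1, -1.4, 0.9]
grip_width: 0.0004
grip_force: 0.4
```

Request:
step_arm(rows=[[-0.0004,0.002,0,0,0,0]])

```text
time: 8.12
position: [0.5277, -0.1328, 0.2297]
tool_rot: [0.994, 0.105, 0.0, -0.0]
ft_force: [-0.0, -1.1, 0.8]
grip_width: 0.0003
grip_force: 0.0
```

```bash
python3 st.py
```

```text
8.125 g [ 0.0033 -0.0782  0.0475] push -1.05 [-0.  -1.1  0.8]
```

Request:
step_arm(rows=[[-0.0003,0.0015,0,0,0,0]])

```text
time: 8.25
position: [0.5274, -0.1313, 0.2297]
tool_rot: [0.994, 0.105, 0.0, -0.0]
ft_force: [0.1, -0.5, 0.3]
grip_width: 0.0007
grip_force: 0.0
```

Request:
step_arm(rows=[[-0.0003,0.0015,0,0,0,0]])

```text
time: 8.38
position: [0.5271, -0.1302, 0.2297]
tool_rot: [0.994, 0.106, 0.0, 0.0]
ft_force: [-0.4, -1.8, -1.3]
grip_width: 0.0003
grip_force: 0.7
```

Request:
step_arm(rows=[[-0.0003,0.0015,0,0,0,0]])

```text
time: 8.5
position: [0.5269, -0.1291, 0.2297]
tool_rot: [0.994, 0.106, 0.0, 0.001]
ft_force: [-0.8, -4.2, -2.0]
grip_width: 0.0005
grip_force: 1.8
```

Request:
step_arm(rows=[[-0.0003,0.0015,0,0,0,0]])

```text
time: 8.62
position: [0.5267, -0.1281, 0.2298]
tool_rot: [0.994, 0.106, 0.0, 0.001]
ft_force: [0.1, -7.6, -2.3]
grip_width: 0.0001
grip_force: 3.1
```

Request:
step_arm(rows=[[-0.0003,0.0015,0,0,0,0]])

```text
time: 8.75
position: [0.5264, -0.1269, 0.2298]
tool_rot: [0.994, 0.106, 0.0, 0.001]
ft_force: [-0.3, -6.4, -1.7]
grip_width: 0.0008
grip_force: 2.7
```

```bash
python3 st.py
```

```text
8.75 g [ 0.0033 -0.0722  0.0476] push -6.21 [-0.3 -6.4 -1.7]
```

Request:
step_arm(rows=[[-0.0003,0.0015,0,0,0,0],[-0.0004,0.002,0,0,0,0],[-0.0005,0.0025,0,0,0,0],[-0.0006,0.003,0,0,0,0],[-0.0006,0.003,0,0,0,0],[-0.0006,0.003,0,0,0,0],[-0.0006,0.003,0,0,0,0],[-0.0006,0.003,0,0,0,0],[-0.0006,0.003,0,0,0,0],[-0.0006,0.003,0,0,0,0],[-0.0004,0.002,0,0,0,0]])

```text
time: 10.12
position: [0.5202, -0.0965, 0.2298]
tool_rot: [0.994, 0.105, -0.0, -0.0]
ft_force: [-0.7, -2.6, 1.0]
grip_width: 0.0005
grip_force: 1.2
```

```bash
python3 st.py
```

```text
10.125 g [ 0.0036 -0.0412  0.0476] push -2.37 [-0.7 -2.6  1. ]
```

Request:
step_arm(rows=[[-0.0004,0.002,0,0,0,0],[-0.0004,0.002,0,0,0,0],[-0.0004,0.002,0,0,0,0]])

```text
time: 10.5
position: [0.519, -0.0907, 0.2298]
tool_rot: [0.994, 0.105, -0.0, -0.0]
ft_force: [-1.9, -3.1, 0.7]
grip_width: 0.0007
grip_force: 1.2
```

Request:
step_arm(rows=[[-0.0003,0.0015,0,0,0,0]])

```text
time: 10.62
position: [0.5188, -0.0891, 0.2298]
tool_rot: [0.994, 0.105, 0.0, -0.0]
ft_force: [-1.5, -1.9, 0.5]
grip_width: 0.0004
grip_force: 1.1
```

Request:
step_arm(rows=[[-0.0003,0.0015,0,0,0,0]])

```text
time: 10.75
position: [0.5186, -0.0876, 0.2297]
tool_rot: [0.994, 0.105, 0.0, -0.0]
ft_force: [-0.1, -1.9, -0.6]
grip_width: 0.0004
grip_force: 0.7
```

Request:
step_arm(rows=[[-0.0002,0.001,0,0,0,0]])

```text
time: 10.88
position: [0.5184, -0.0865, 0.2298]
tool_rot: [0.994, 0.105, 0.0, -0.0]
ft_force: [-0.6, -0.9, 1.1]
grip_width: 0.0002
grip_force: 0.6
```

Request:
step_arm(rows=[[-0.0002,0.001,0,0,0,0]])

```text
time: 11.0
position: [0.5182, -0.0855, 0.2297]
tool_rot: [0.994, 0.105, 0.0, -0.0]
ft_force: [-0.6, -1.1, 0.2]
grip_width: 0.0002
grip_force: 0.2
```

Request:
step_arm(rows=[[0,0,0,0,0,0],[0,0,0,0,0,0]])

```text
time: 11.25
position: [0.5182, -0.0856, 0.2297]
tool_rot: [0.994, 0.105, 0.0, -0.0]
ft_force: [-0.3, 0.0, 0.0]
grip_width: 0.0007
grip_force: 0.0
```

Request:
step_arm(rows=[[0.001,-0.005,0,0,0,0],[0.003,-0.015,0,0,0,0],[0.004,-0.02,0.01,0,0,0],[0.002,-0.01,0.04,0,0,0],[0,0,0.05,0,0,0],[0,0,0.05,0,0,0],[-0.03,-0.05,0.03,0,0,0],[-0.04,-0.05,0,0,0,0],[-0.04,-0.06,0,0,0,0],[-0.04,-0.06,0,0,0,0],[-0.04,-0.06,0,0,0,0],[0,0,0,0,0,0]])

```text
time: 12.75
position: [0.3535, -0.3934, 0.4094]
tool_rot: [0.995, 0.101, 0.0, 0.002]
ft_force: [0.4, -0.1, 0.0]
grip_width: 0.0004
grip_force: 0.0
```

Run:
```python
from st import *
s=camera("scene")["pixels"]; t=camera("top")["pixels"]
a=cv2.resize(s[130:260,235:335],None,fx=4,fy=4.4,interpolation=cv2.INTER_CUBIC)
b=cv2.resize(t[155:235,230:330],None,fx=4,fy=4,interpolation=cv2.INTER_CUBIC)
b=np.vstack([b,np.zeros((len(a)-len(b),400,3),np.uint8)])
cv2.imwrite("pics/crop4.png",np.hstack([a,b])[:, :800])
```

```text
12.75 g [-0.2218 -0.2963  0.2272] push -0.19 [ 0.4 -0.1  0. ]
```

View pics/crop4.png

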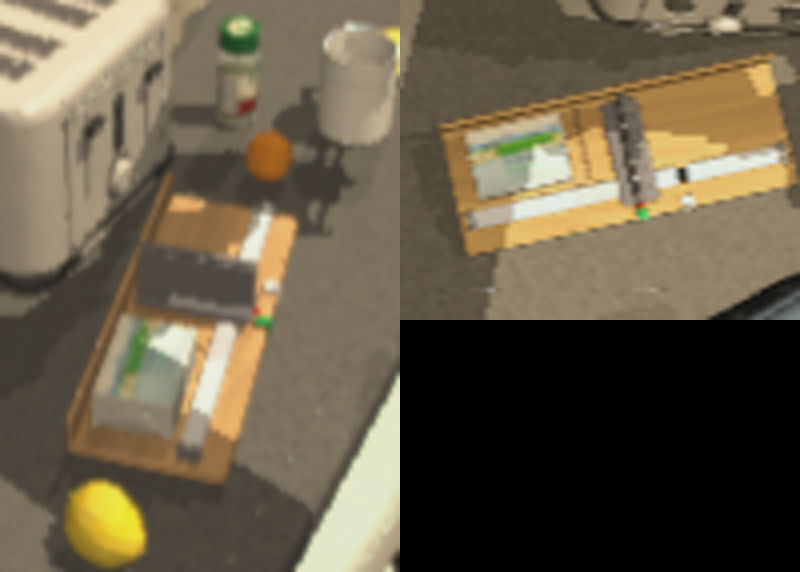

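The red pointer, at (641, 205) in the top view, lies right over the green clip at (642, 213). The butter and fruit haven't moved, and the hand is clear.

```bash
python3 -c "
from rig import hand_in
print(hand_in())"
```

```text
the job is handed in; nothing more can be done
None
```

I pushed the stop with closed fingertips until it clicked into the green-clip notch, then moved the hand clear and handed the job in. The last picture showed the pointer over the green clip and the butter apparently unmoved, but the hand-in gave no verdict.

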